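Brass coupling from the back of the blue tip-out bin

TASK

On the lab bench stand two tip-out parts bins, one blue and one green. Tip the blue bin all the way forward by the grip on top of its front, take the brass coupling out of the trough at its back, and set it down inside the orange tray, lowering it to the tray's floor before letting go rather than dropping it.

Things in the scene. Friction and masses are not known exactly. Their poses are not given: they have to be found in the camera images.
- blue_bin (a joint): Tilt of the blue bin (110 deep, 150 wide, 100 mm high): 0 = shut, upright; 0.9 = fully forward (towards the robot) at its stop. Hinge along the lower front edge, 20 mm above the bench; stiff (5 N at the grip), stays at any tilt. A fixed clear cover 169 mm above the bench, from 60 mm behind the hinge back, covers the trough while shut. The like green bin with a dark coupling is a bystander.
- blue_bin_grip (a point): Point in the upright fin in the middle of the top edge of the bin's front wall. Fin 16 mm thick (y), 24 deep (x), 48 tall; the point is central, 18 mm below its top, 30 mm above the wall's edge. Axes tilt with the bin: y along the hinge, z up the front wall, x to the bin's back (away from the robot when shut). The hinge line is at x = -2, z = -130 mm from this point in these axes.
- brass_coupling: Brass spool, 40 mm long along its own y, 30 mm diameter collars at both ends (each 12 mm long), 24 mm waist, 120 g. Origin at its centre. It lies parallel to the hinge, within 6 mm of mid-width, in a 46 mm trough across the bin's back (142 mm inner width; lip 20, rear wall 18 mm high). With the bin fully forward it rolls to the lip into a 90 degree V, open above; grasp its two flat ends.
- tray: Orange open tray fixed to the bench, 160 (x) x 120 (y) x 25 mm high, walls and floor 4 mm thick. Origin at the centre of its underside, x along its long side, z up.
Things that resemble listed ones, but are neither listed nor needed, are in the scene too. Of the things that look like the tray, the larger one is meant.

How it is judged:
On the way, in this order (a step that is already met when the one before it is completed fails the run):
1. the blue bin is tipped forward, within about 11 degrees of its stop (value of joint blue_bin above 0.7 rad), for 0.2 s.
2. the brass coupling, still held in the fingers, is lowered into the tray to within 20 mm of its floor (x of brass_coupling in the frame of tray between -0.075 and 0.075 m and y of brass_coupling in the frame of tray between -0.055 and 0.055 m and z of brass_coupling in the frame of tray below 0.039 m and contact force between the fingers and brass_coupling above 0.5 N), for 0.05 s.
At the end, for the whole second after the job is handed in: The brass coupling lies at rest (under 30 mm/s) in the orange tray: its centre within 75 mm of the tray's centre along its length, 55 mm across, and less than 30 mm above the tray's underside (19 mm lying on the floor). The bin may stay tipped or be shut (x of brass_coupling in the frame of tray between -0.075 and 0.075 m and y of brass_coupling in the frame of tray between -0.055 and 0.055 m and z of brass_coupling in the frame of tray below 0.03 m and linear speed of brass_coupling below 0.03 m/s); the robot touches nothing.
It also fails if it takes over 51 s, if anything falls off the work surface, if the arm or the gripper's body presses on something with over 40 N, if the wrist force passes 120 N, or if a joint passes its speed limit or range.

ROBOT

A 6-joint arm with a two-finger parallel gripper is mounted at the origin on the work surface. World frame = base frame: x ahead of the robot, y to its left, z up, the work surface at z = 0. Lengths are in m, angles in rad, forces in N, time in s.
With the tool pointing down it reaches from about 0.3 to 0.775 m from the base axis. Payload 14.6 kg.
Tool frame: the origin (TCP) lies at the very end of the fingers, on their centre line; the grasp point (between the pads) lies 19 mm behind it; y points along the fingers, x is the direction in which the jaws open and shut, and the axes are right-handed (so a half turn about y gives the same grasp; the last joint's range is limited). The gripper opens to 94 mm and grips with 3 to 60 N. Pads are 16 mm wide; open, the fingers measure 119 mm over their backs; the gripper's body (75 mm by 177 mm) begins 78 mm behind the grasp point.
Start: joints at [1.056, 0.3, 1.521, -0, 1.321, -0.067], TCP at [0.238, 0.496, 0.205] pointing down, gripper open.
Joint ranges: [-3.03, 3.03], [-0.79, 2.21], [0.23, 2.52], [-1.04, 4.18], [0, 3.07], [-2.55, 2.55]. Speed limits (rad/s): [2.22, 2.22, 2.57, 3.14, 3.14, 3.14].

INTERFACE

Orientations are given as [roll, pitch, yaw] about the fixed x, y, z axes, in that order (R = Rz(yaw) Ry(pitch) Rx(roll)).
In Python, from station import * gives the robot as it stands.
- The arm moves only by the tool send_rows, never from a script. Its argument "series" is text: rows parted by semicolons, each of 7 numbers parted by spaces: the turn, a rotation vector about the tool's x, y, z in units of 5 degrees (1.0 is 5 degrees), then the shift along the tool's x, y, z in cm, then the opening, from -1 (shut) to 1 (fully open). A call has exactly 10 rows; each row is the pose to reach, as a shift and turn from the pose commanded when the call began, along the tool's axes at that moment; what a row does not reach only later rows make up. A row lasts 1/12 s, in which the tool goes at most 41.7 mm and 7.16 degrees, less where a joint would pass 70% of its speed; a pose out of reach is approached as far as the arm can. A call with a gripper value outside its range is refused whole. The fingers move at their own pace and stop on an object; "newtons" is the grip in N (left out, the last holds). Time passes only in rows, so rows that repeat a pose let the fingers close, or fill a call up. It gives the time, the measured TCP pose, the force and the opening at its end, in the units of the state.
- get_obs(): the state, without advancing time (a new reading comes with each control period).
- camera(name): name is "side" or "top" or "wrist"; returns the picture (400x640x3 uint8, red, green, blue); there is no depth.
- camera_info(name): a dict with "K" (3x3 intrinsics, pixels), "k1" (the pictures are not rectified: a ray, as slopes to the right and down, at radius r is drawn at 1 + k1 r^2 times it, then the intrinsics apply), "R" (3x3) and "t" (3): a world point X has camera coordinates R X + t; the wrist camera has in their place "mount" (4x4, takes a point from camera to tool coordinates, whose origin is the TCP and whose axes are the tool frame's). Camera axes: x right, y down, z forward; pixel columns grow to the right and rows downward; lengths in m; the calibration is good to about 2 mm. A picture is of the moment at which its call begins: read the wrist's pose just before it. camera_info takes no time and is no camera call.
- hand_in(): hands the job in, once; it reports no verdict.
The state is a dict: "time_s": time; "qpos": joint angles; "joint_vel": joint speeds; "tau": joint torques, N m; "ee_pos": TCP position; "eef_rot": TCP orientation; "force": force on the tool from outside, world axes, zero at the start; "moment": the same for the moment, N m; "grip_width": finger opening in m.
Only numpy, scipy, OpenCV 4.12 (cv2) and the standard library are available. Lean on these libraries where they do the work, as an engineer would, in place of code of your own. Each camera call takes 0.05 s, during which the arm holds its last target. There are 200 camera calls.

## Working session

There is one attempt and no reset: what is moved stays moved. The work goes in short steps, Python scripts to look and compute and a tool call to move; the robot and the scene stay as the last step left them, time stands still between calls to the robot, and variables do not carry over. Pictures are saved under pics/ and viewed, on a budget of 10 in all, crops included, one or two more only if the job needs it, and the job is handed in when it is done.

Besides the shell and the picture viewer there is one more tool, called after "Call:" as a command line: name --argument value ..., lists and objects as JSON in quotes. send_rows: Moves the arm, as the interface text tells. Its arguments: {"type":"object","properties":{"series":{"type":"string"},"newtons":{"type":"number"}},"required":["series"]}

```bash
mkdir -p pics; ls; python3 - <<'E'
from station import *
import cv2,json
o=get_obs();print(o)
for n in("side","top"):
    cv2.imwrite(f"pics/{n}0.png",camera(n)[:,:,::-1])
for n in("side","top","wrist"):print(n,camera_info(n))
E
```

```text
pics
{'time_s': 0.0, 'qpos': array([ 1.05638820e+00,  3.00496583e-01,  1.52157058e+00,  1.98170300e-05,
        1.32067639e+00, -6.65301763e-02]), 'joint_vel': array([ 0.00017725, -0.0006637 ,  0.00067008,  0.00122934, -0.00065058,
       -0.0002831 ]), 'tau': array([ 5.67326606e-04, -5.31782091e+01, -3.52763557e+01,  7.09390990e-02,
        2.40193005e-02, -8.46219837e-05]), 'ee_pos': array([0.23801842, 0.4955498 , 0.20487679]), 'eef_rot': array([-1.57070066e+00,  1.14706901e-03,  1.12291352e+00]), 'force': array([ 0.89598053, -0.30800837,  0.53958273]), 'moment': array([-0.03356167, -0.01828088,  0.00881589]), 'grip_width': 0.09405455771293746}
side {'K': array([[375.30165422,   0.        , 314.3308049 ],
       [  0.        , 375.30165422, 196.75474359],
       [  0.        ,   0.        ,   1.        ]]), 'k1': -0.08401754535854238, 'R': array([[ 0.80718935, -0.59029118, -0.00129198],
       [-0.3393315 , -0.46222323, -0.8192703 ],
       [ 0.48301085,  0.66174467, -0.57340606]]), 't': array([-0.46417419,  0.27707596,  0.64526066])}
top {'K': array([[434.24399012,   0.        , 3
[... 193 characters left out ...]
36],
       [-0.97307701, -0.05637038, -0.22348044],
       [ 0.22343163,  0.0072477 , -0.97469266]]), 't': array([-0.02093901,  0.58258025,  0.97405234])}
wrist {'K': array([[329.3038662 ,   0.        , 318.83526161],
       [  0.        , 329.3038662 , 203.70190735],
       [  0.        ,   0.        ,   1.        ]]), 'k1': 0.02320602686020884, 'mount': array([[ 9.99999931e-01, -3.72329616e-04, -1.11542090e-05,
        -2.43957734e-04],
       [-7.64064566e-05, -2.34335589e-01,  9.72155762e-01,
        -1.80133010e-01],
       [-3.64576210e-04, -9.72155694e-01, -2.34335601e-01,
         6.74897462e-02],
       [ 0.00000000e+00,  0.00000000e+00,  0.00000000e+00,
         1.00000000e+00]])}
```

View pics/side0.png

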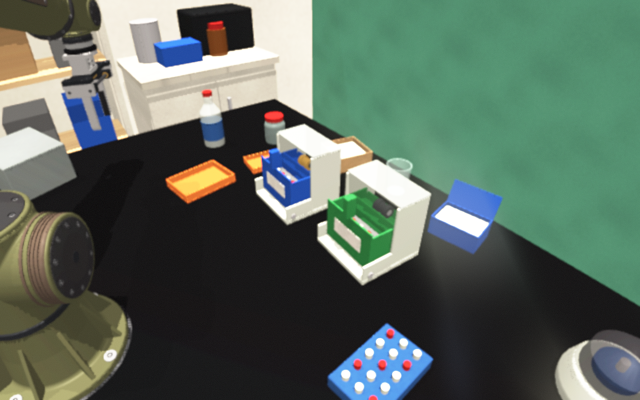

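View pics/top0.png

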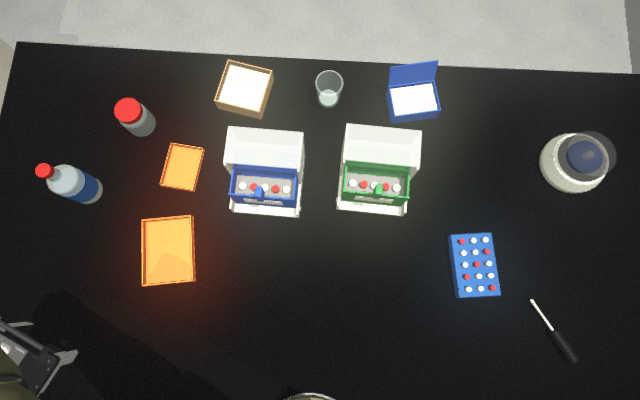

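Side view: the blue bin is at (287,180) and the green bin at (360,225). Top view: blue at (263,190), green at (377,185). Two orange trays appear in the top view, at (168,250) larger and (183,167) smaller, so the larger one is meant. The blue lidded box (415,95) and the blue rack (475,265) are not bins. I'll confirm in one enlarged crop and measure.

```bash
cat > h.py <<'E'
import numpy as np,cv2
from station import *
from scipy.spatial.transform import Rotation as Rn
def ray(n,uv,obs=None):
    c=camera_info(n);k=c["k1"];p=(np.array(uv,float)-c["K"][:2,2])/c["K"][0,0]
    s=p.copy()
    for _ in range(20): s=p/(1+k*(s@s))
    d=np.r_[s,1]
    if n=="wrist":
        Rt=Rn.from_euler("xyz",obs["eef_rot"]).as_matrix();M=c["mount"]
        return Rt@M[:3,3]+obs["ee_pos"],Rt@M[:3,:3]@d
    return -c["R"].T@c["t"],c["R"].T@d
def onz(n,uv,z,obs=None):
    o,d=ray(n,uv,obs);return o+d*(z-o[2])/d[2]
def two(a,b):
    (o1,d1),(o2,d2)=a,b
    s=np.linalg.lstsq(np.c_[d1,-d2],o2-o1,rcond=None)[0]
    p,q=o1+d1*s[0],o2+d2*s[1];return (p+q)/2,np.linalg.norm(p-q)
def proj(n,X,obs=None):
    c=camera_info(n);X=np.array(X,float)
    if n=="wrist":
        Rt=Rn.from_euler("xyz",obs["eef_rot"]).as_matrix();M=c["mount"]
        x=M[:3,:3].T@(Rt.T@(X-obs["ee_pos"])-M[:3,3])
    else: x=c["R"]@X+c["t"]
    s=x[:2]/x[2];s=s*(1+c["k1"]*(s@s));return c["K"][:2,:2]@s+c["K"][:2,2]
E
python3 - <<'E'
from h import *
t=cv2.imread("pics/top0.png");s=cv2.imread("pics/side0.png")
a=cv2.resize(t[120:300,130:320],None,fx=2,fy=2,interpolation=2)
b=cv2.resize(t[120:220,220:310],None,fx=4,fy=4,interpolation=2)[:,:360]
c=cv2.resize(s[120:225,250:350],None,fx=4,fy=4,interpolation=2)
o=np.zeros((420,790,3),np.uint8);o[:420,:400]=c;o[:400,420:780]=b
cv2.imwrite("pics/crop1.png",o)
h=cv2.cvtColor(t,cv2.COLOR_BGR2HSV)
m=cv2.inRange(h,(5,120,120),(22,255,255));cs=cv2.findContours(m,0,2)[0]
for q in cs:
    if cv2.contourArea(q)>300:
        r=cv2.approxPolyDP(cv2.convexHull(q),6,True)[:,0];print(cv2.contourArea(q),r.tolist())
        P=np.array([onz("top",x,.025) for x in r]);print(P.round(3));print(np.linalg.norm(P-np.roll(P,1,0),axis=1).round(3))
E
```

```text
3526.5 [[193, 216], [195, 281], [142, 286], [141, 219]]
[[0.517 0.315 0.025]
 [0.362 0.291 0.025]
 [0.344 0.413 0.025]
 [0.502 0.439 0.025]]
[0.125 0.157 0.123 0.16 ]
1574.5 [[170, 142], [204, 149], [194, 191], [159, 184]]
[[0.703 0.396 0.025]
 [0.69  0.308 0.025]
 [0.579 0.32  0.025]
 [0.592 0.408 0.025]]
[0.112 0.089 0.111 0.089]
```

View pics/crop1.png

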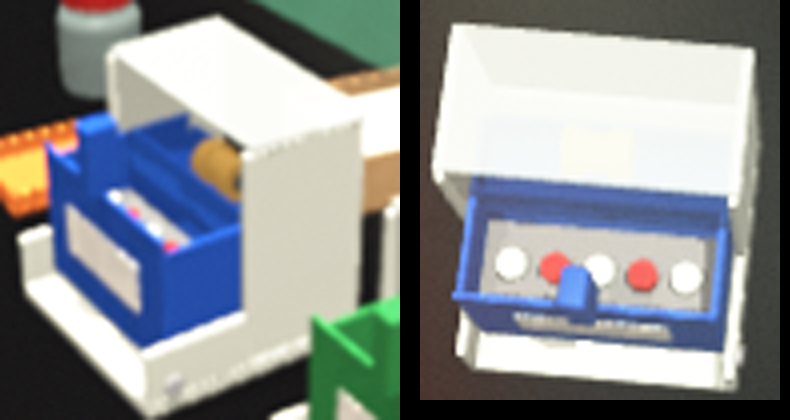

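The crop shows the blue bin upright: the fin sits at top-view (259,189) and side-view (274,151), with the brass spool in the trough behind it under the clear cover. The green bin is the bystander with the dark coupling. Next I'll triangulate.

```bash
python3 - <<'E'
from h import *
T=lambda x,y:((x-420)/4+220-.4,y/4+120-.4)
S=lambda x,y:(x/4+250-.4,y/4+120-.4)
print("fin",two(ray("top",T(575,276)),ray("side",S(97,125))),onz("top",T(575,276),.168),onz("side",S(97,125),.168))
for n,f,L,R in(("top",T,(458,296),(723,347)),("side",S,(50,148),(160,262))):
    a,b=onz(n,f(*L),.12),onz(n,f(*R),.12);print(n,a.round(4),b.round(4),np.linalg.norm(a-b),np.degrees(np.arctan2(-(b-a)[0],-(b-a)[1])), (a+b)/2)
# cover front corners
a,b=onz("top",T(437,178),.169),onz("top",T(742,203),.169);print(a,b,np.degrees(np.arctan2((a-b)[0],(a-b)[1])))
a,b=onz("top",T(452,25),.169),onz("top",T(755,48),.169);print(a,b,np.degrees(np.arctan2((a-b)[0],(a-b)[1])))
E
```

```text
fin (array([0.55984518, 0.14182248, 0.16405854]), np.float64(0.005652715456025087)) [0.56156801 0.14013    0.168     ] [0.55327648 0.13578535 0.168     ]
top [0.5573 0.2121 0.12  ] [0.5366 0.0607 0.12  ] 0.1528134198577064 7.789148694730736 [0.54691773 0.1363845  0.12      ]
side [0.5563 0.2061 0.12  ] [0.5399 0.0488 0.12  ] 0.158175187095529 5.947648003690501 [0.54811986 0.1274809  0.12      ]
[0.61167459 0.219565   0.169     ] [0.60730726 0.05294827 0.169     ] 1.5014815349621826
[0.70029195 0.22040188 0.169     ] [0.69688709 0.05158408 0.169     ] 1.1554336795039004
```

Call:
send_rows --series "0 -1 0 -4 -1.5 -8 1;0 -2 0 -8 -3 -16 1;0 -3 0 -12 -5 -24 1;0 -4 0 -16 -6 -32 1;0 -4.9 0 -20.1 -7.5 -40.9 1;0 -4.9 0 -20.1 -7.5 -40.9 1;0 -4.9 0 -20.1 -7.5 -40.9 1;0 -4.9 0 -20.1 -7.5 -40.9 1;0 -4.9 0 -20.1 -7.5 -40.9 1;0 -4.9 0 -20.1 -7.5 -40.9 1" --newtons 20

```text
time_s: 0.93
ee_pos: [0.4928, 0.1706, 0.2736]
eef_rot: [-1.571, 0.0, 1.551]
force: [0.1, 0.4, -0.2]
grip_width: 0.0938
```

```bash
python3 - <<'E'
from h import *
camera("wrist");camera("wrist");o=get_obs();im=camera("wrist")[:,:,::-1]
np.save("w1.npy",np.r_[o["ee_pos"],o["eef_rot"]]);cv2.imwrite("pics/w1.png",im)
print(o["ee_pos"],o["eef_rot"],o["joint_vel"].max(),o["qpos"])
E
```

```text
[0.49458892 0.16852194 0.27356823] [-1.57146486e+00  5.54928962e-04  1.54554921e+00] 0.09403879800985651 [ 2.58663975e-01  1.93410829e-01  1.49536108e+00 -7.25058767e-04
  1.45233445e+00 -1.28679990e+00]
```

View pics/w1.png

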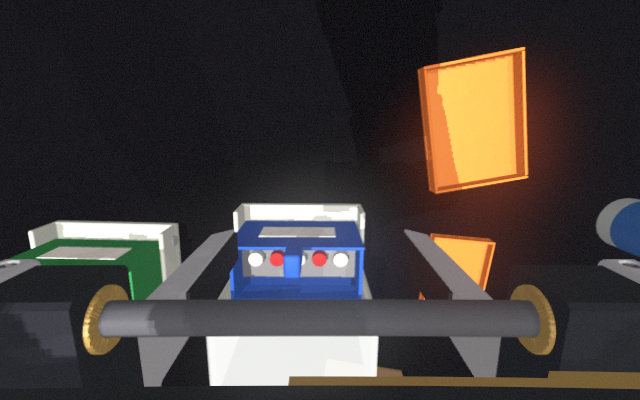

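Wrist view: the front face's top edge runs along v≈247, from (237,247) to (362,248). The fin spans u 284–301, with its rear top edge at v≈278. The tray is at the upper right.

```bash
python3 - <<'E'
from h import *
w=np.load("w1.npy");o=dict(ee_pos=w[:3],eef_rot=w[3:])
im=cv2.imread("pics/w1.png");cv2.imwrite("pics/w1c.png",cv2.resize(im[190:310,210:390],None,fx=4,fy=4,interpolation=2))
for uv,z in(((237,247.5),.12),((362,248),.12),((292.5,278),.168),((237,222),.02),((363,222),.02),((284,278),.168),((301,278),.168)):print(uv,z,onz("wrist",uv,z,o).round(4))
P=np.array([onz("wrist",x,.025,o) for x in((419,70),(524,49),(527,177),(432,192))]);print("tray",P.round(3),P.mean(0))
E
```

```text
(237, 247.5) 0.12 [0.5537 0.0786 0.12  ]
(362, 248) 0.12 [0.5578 0.213  0.12  ]
(292.5, 278) 0.168 [0.5673 0.1415 0.168 ]
(237, 222) 0.02 [0.5546 0.0543 0.02  ]
(363, 222) 0.02 [0.5591 0.2271 0.02  ]
(284, 278) 0.168 [0.5671 0.1335 0.168 ]
(301, 278) 0.168 [0.5675 0.1495 0.168 ]
tray [[0.367 0.293 0.025]
 [0.348 0.416 0.025]
 [0.502 0.439 0.025]
 [0.518 0.317 0.025]] [0.43364205 0.36616732 0.025     ]
```

View pics/w1c.png

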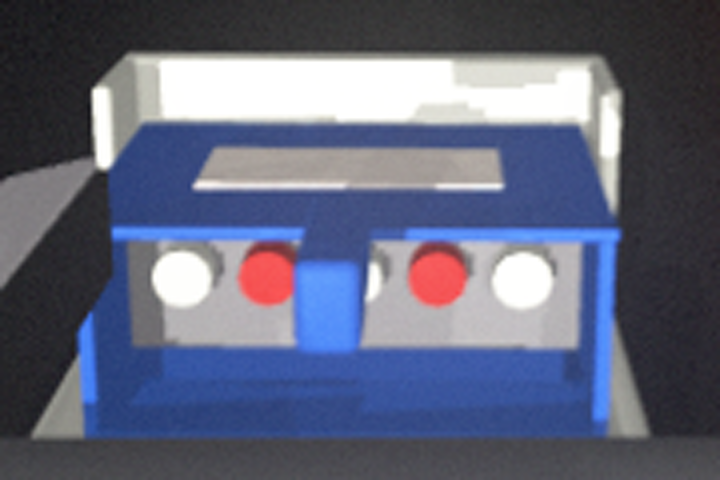

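```bash
python3 - <<'E'
from h import *
w=np.load("w1.npy");o=dict(ee_pos=w[:3],eef_rot=w[3:])
c=lambda u,v:(210+u/4-.4,190+v/4-.4)
for uv in((297,261),(360,261),(300,350),(358,350)):print(onz("wrist",c(*uv),.168,o).round(4))
for uv in((112,232),(618,236)):print(onz("wrist",c(*uv),.12,o).round(4))
for uv in((142,125),(580,125)):print(onz("wrist",c(*uv),.02,o).round(4))
r=np.array([.5565,.1405,.131]); o=get_obs()
Rt=Rn.from_euler("xyz",o["eef_rot"]).as_matrix();print((Rt.T@(r-o["ee_pos"])*100).round(2))
E
```

```text
[0.5438 0.1345 0.168 ]
[0.5442 0.1491 0.168 ]
[0.5662 0.1341 0.168 ]
[0.5666 0.1478 0.168 ]
[0.5539 0.0793 0.12  ]
[0.5585 0.2153 0.12  ]
[0.5533 0.0655 0.02  ]
[0.5571 0.2156 0.02  ]
[-2.84 14.21 -6.41]
```

Call:
send_rows --series "0 0 0 -1.5 0 -3 0.1;0 0 0 -2.8 0 -6.2 0.1;0 0 0 -2.8 0 -6.2 0.1;0 0 0 -2.8 2 -6.2 0.1;0 0 0 -2.8 4 -6.2 0.1;0 0 0 -2.8 6 -6.2 0.1;0 0 0 -2.8 8 -6.2 0.1;0 0 0 -2.8 8 -6.2 0.1;0 0 0 -2.8 8 -6.2 0.1;0 0 0 -2.8 8 -6.2 0.1"

```text
time_s: 1.92
ee_pos: [0.5535, 0.144, 0.1946]
eef_rot: [-1.572, -0.0, 1.551]
force: [0.6, -0.7, 0.6]
grip_width: 0.0514
```

Call:
send_rows --series "0 0 0 -0.3 2 -0.1 0.1;0 0 0 -0.3 4 -0.1 0.1;0 0 0 -0.3 5.3 -0.1 0.1;0 0 0 -0.3 6.2 -0.1 0.1;0 0 0 -0.3 6.2 -0.1 0.1;0 0 0 -0.3 6.2 -0.1 -1;0 0 0 -0.3 6.2 -0.1 -1;0 0 0 -0.3 6.2 -0.1 -1;0 0 0 -0.3 6.2 -0.1 -1;0 0 0 -0.3 6.2 -0.1 -1" --newtons 25

```text
time_s: 2.75
ee_pos: [0.5546, 0.1403, 0.1319]
eef_rot: [-1.572, -0.0, 1.551]
force: [-0.1, -0.4, 0.8]
grip_width: 0.0217
```

Call:
send_rows --series "0 0 0 0 0 0 -1;0 0 0 0 0 0 -1;0 0 0 0 0.02 0.98 -1;0 0 0 0 0.12 1.96 -1;0 0 0 0 0.28 2.93 -1;0 0 0 0 0.53 3.88 -1;0 0 0 0 0.84 4.81 -1;0 0 0 0 1.22 5.72 -1;0 0 0 0 1.66 6.6 -1;0 0 0 0 2.18 7.43 -1"

```text
time_s: 3.58
ee_pos: [0.4811, 0.1429, 0.1113]
eef_rot: [-1.575, -0.003, 1.551]
force: [-0.7, 10.4, 12.6]
grip_width: 0.0158
```

Call:
send_rows --series "0 0 0 0 0.57 0.8 -1;0 0 0 0 1.2 1.55 -1;0 0 0 0 1.88 2.26 -1;0 0 0 0 2.62 2.91 -1;0 0 0 0 2.8 3.05 -1;0 0 0 0 2.93 3.15 -1;0 0 0 0 2.93 3.15 -1;0 0 0 0 2.93 3.15 -1;0 0 0 0 2.93 3.15 -1;0 0 0 0 2.93 3.15 -1"

```text
time_s: 4.42
ee_pos: [0.4482, 0.1439, 0.081]
eef_rot: [-1.571, -0.002, 1.551]
force: [-9.6, 13.5, 10.8]
grip_width: 0.0157
```

Call:
send_rows --series "0 0 0 0 0 0 0.1;0 0 0 0 0 0 0.1;0 0 0 0 0 0 0.1;0 0 0 0 0 0 0.1;0 0 0 0 -3 0 0.1;0 0 0 0 -7 0 0.1;0 0 0 0 -11 0 0.1;0 0 0 0 -15 0 0.2;0 0 0 0 -18 0 0.2;0 0 0 0 -18 0 0.2"

```text
time_s: 5.25
ee_pos: [0.4503, 0.1426, 0.2662]
eef_rot: [-1.58, -0.002, 1.55]
force: [0.9, 0.5, 1.3]
grip_width: 0.0564
```

```bash
python3 - <<'E'
from h import *
camera("wrist");camera("wrist");o=get_obs();im=camera("wrist")[:,:,::-1]
np.save("w2.npy",np.r_[o["ee_pos"],o["eef_rot"]]);cv2.imwrite("pics/w2f.png",im)
cv2.imwrite("pics/s2f.png",camera("side")[:,:,::-1])
s=cv2.imread("pics/s2f.png")
a=cv2.resize(im[190:320,200:400],None,fx=3,fy=3,interpolation=2);b=np.zeros((390,200*3//3,3),np.uint8)
b=cv2.resize(s[120:230,250:350],None,fx=2,fy=2,interpolation=2);b=cv2.copyMakeBorder(b,0,170,0,0,0)
cv2.imwrite("pics/w2.png",np.hstack([a,b]))
print(o["ee_pos"],o["eef_rot"],o["grip_width"],o["force"])
E
```

```text
[0.4488436  0.14223345 0.26061735] [-1.57228367e+00 -2.33747958e-04  1.55037094e+00] 0.056527085062340526 [ 0.97598217 -0.27082127 -1.2896125 ]
```

View pics/w2.png

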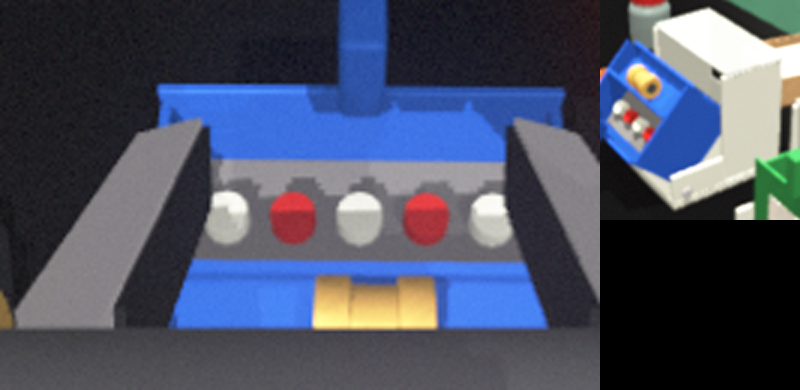

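The bin is tipped. The coupling's ends in the wrist view are at full-picture u≈304–346, partly hidden by the gripper bar, and it is at about (271,160) in the side view. I'll back off 7 cm to see all of it.

Call:
send_rows --series "0 0 0 0 0 2 0.3;0 0 0 0 0 4 0.3;0 0 0 0 0 6 0.3;0 0 0 0 0 7 0.3;0 0 0 0 0 7 0.3;0 0 0 0 0 7 0.3;0 0 0 0 0 7 0.3;0 0 0 0 0 7 0.3;0 0 0 0 0 7 0.3;0 0 0 0 0 7 0.3"

```text
time_s: 6.28
ee_pos: [0.379, 0.1437, 0.26]
eef_rot: [-1.57, 0.0, 1.55]
force: [-0.7, -0.1, 0.5]
grip_width: 0.0611
```

```bash
python3 - <<'E'
from h import *
ims={}
o=get_obs();ims["wrist"]=camera("wrist")[:,:,::-1].copy();ims["side"]=camera("side")[:,:,::-1].copy();ims["top"]=camera("top")[:,:,::-1].copy()
print(o["ee_pos"],o["eef_rot"])
box={"wrist":(220,330,260,390),"side":(130,190,250,300),"top":(150,230,230,300)}
rays={};crops=[]
for n,(a,b,c,d) in box.items():
    h=cv2.cvtColor(ims[n][a:b,c:d],cv2.COLOR_BGR2HSV);m=cv2.inRange(h,(12,60,90),(32,255,255))
    k,l,st,ce=cv2.connectedComponentsWithStats(m)
    if k<2: print(n,"none");continue
    i=1+np.argmax(st[1:,4]);q=st[i];print(n,q[:4]+[c,a,0,0],q[4],ce[i]+[c,a])
    uv=(q[0]+c+(q[2]-1)/2,q[1]+a+(q[3]-1)/2);rays[n]=ray(n,uv,o)
    cr=ims[n][a:b,c:d].copy();cr[l==i]=cr[l==i]//2+[127,0,0];crops.append(cv2.resize(cr,(260,220)))
import itertools
for a,b in itertools.combinations(rays,2):print(a,b,two(rays[a],rays[b]))
cv2.imwrite("pics/c3.png",np.hstack(crops))
E
```

```text
[0.37896994 0.14371895 0.25999286] [-1.57031740e+00  1.46497205e-04  1.55035572e+00]
wrist none
side [264 153  16  16] 158 [271.38607595 160.24683544]
top [247 190  20  14] 223 [256.7309417  196.29596413]
side top (array([0.55081078, 0.14717064, 0.13685167]), np.float64(0.0005189544644667218))
```

View pics/c3.png

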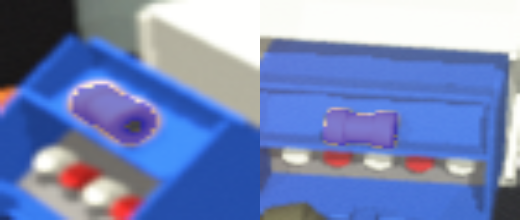

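The side and top masks both cover the whole spool, and their rays meet within 0.5 mm at (0.551, 0.147, 0.137). I moved the wrist camera the wrong way, so the spool is out of its view. I'll check the position against the earlier wrist picture.

Call:
send_rows --series "0 0 0 0.2 0 -3.5 0.3;0 0 0 0.4 0 -7 0.3;0 0 0 0.6 0 -10.5 0.3;0 0 0 0.7 0 -14 0.3;0 0 0 0.7 0 -17.2 0.3;0 0 0 0.7 2 -17.2 0.3;0 0 0 0.7 4 -17.2 0.3;0 0 0 0.7 6 -17.2 0.3;0 0 0 0.7 7 -17.2 0.3;0 0 0 0.7 7 -17.2 0.3"

```text
time_s: 7.27
ee_pos: [0.55, 0.1471, 0.1881]
eef_rot: [-1.567, 0.001, 1.551]
force: [0.6, 0.4, -0.2]
grip_width: 0.0607
```

```bash
python3 - <<'E'
from h import *
w=np.load("w2.npy");p=dict(ee_pos=w[:3],eef_rot=w[3:])
print(proj("wrist",[.551,.147,.137],p),proj("wrist",[.5505,.127,.137+.0],p),proj("wrist",[.5515,.167,.137],p))
camera("wrist");o=get_obs();print(o["ee_pos"],o["eef_rot"])
E
```

```text
[325.85526386 295.75102381] [306.16112881 295.67918089] [345.55036878 295.83806031]
[0.55055066 0.14726696 0.18986439] [-1.56947114e+00  3.16263130e-04  1.55063525e+00]
```

Call:
send_rows --series "0 0 0 0 1.5 0 0.3;0 0 0 0 3 0 0.3;0 0 0 0 4 0 0.3;0 0 0 0 5 0 0.3;0 0 0 0 5.5 0 0.3;0 0 0 0 6 0 0.3;0 0 0 0 6 0 0.3;0 0 0 0 6 0 0.3;0 0 0 0 6 0 0.3;0 0 0 0 6 0 0.3"

```text
time_s: 8.15
ee_pos: [0.551, 0.1473, 0.1308]
eef_rot: [-1.572, -0.0, 1.551]
force: [-0.8, -0.2, 1.1]
grip_width: 0.0607
```

Call:
send_rows --series "0 0 0 0 0 0 -0.5;0 0 0 0 0 0 -0.5;0 0 0 0 0 0 -0.5;0 0 0 0 0 0 -0.5;0 0 0 0 0 0 -0.5;0 0 0 0 0 0 -0.5;0 0 0 0 0 0 -0.5;0 0 0 0 0 0 -0.5;0 0 0 0 0 0 -0.5;0 0 0 0 0 0 -0.5" --newtons 25

```text
time_s: 8.98
ee_pos: [0.5508, 0.1473, 0.1303]
eef_rot: [-1.571, 0.0, 1.551]
force: [-0.4, -0.9, 2.2]
grip_width: 0.04
```

Call:
send_rows --series "0 0 0 0 -1 0 -0.5;0 0 0 0 -2 0 -0.5;0 0 0 0 -4 0 -0.5;0 0 0 0 -6 0 -0.5;0 0 0 0 -8 0 -0.5;0 0 0 0 -9 0 -0.5;0 0 0 0 -9 0 -0.5;0 0 0 0 -9 0 -0.5;0 0 0 0 -9 0 -0.5;0 0 0 0 -9 0 -0.5"

```text
time_s: 9.82
ee_pos: [0.5503, 0.1472, 0.219]
eef_rot: [-1.569, 0.0, 1.551]
force: [0.3, 0.2, -1.6]
grip_width: 0.04
```

```bash
python3 - <<'E'
from h import *
o=get_obs();s=camera("side")[:,:,::-1];t=camera("top")[:,:,::-1]
print(o["grip_width"],o["force"])
cv2.imwrite("pics/c4.png",np.hstack([cv2.resize(s[90:230,230:370],(390,390)),cv2.resize(t[130:270,190:330],(390,390))]))
r=np.array([.4325,.3655,.22]);Rt=Rn.from_euler("xyz",o["eef_rot"]).as_matrix();print((Rt.T@(r-o["ee_pos"])*100).round(2))
E
```

```text
0.03998132096134252 [ 0.25315146  0.17832276 -1.59493898]
[21.59 -0.09 12.22]
```

View pics/c4.png

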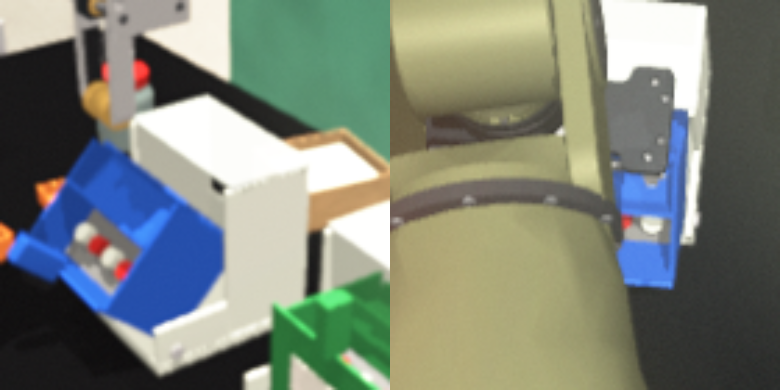

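The side crop shows the spool held in the fingers near (98,98), and the trough is empty. Next I carry it to above the tray.

Call:
send_rows --series "0 0 0 2 0 1.1 -0.5;0 0 0 5 0 2.8 -0.5;0 0 0 8 0 4.5 -0.5;0 0 0 11 0 6.2 -0.5;0 0 0 14 0 8 -0.5;0 0 0 17 0 9.6 -0.5;0 0 0 20 0 11.3 -0.5;0 0 0 21.6 0 12.2 -0.5;0 0 0 21.6 0 12.2 -0.5;0 0 0 21.6 0 12.2 -0.5"

```text
time_s: 10.75
ee_pos: [0.4327, 0.3661, 0.2197]
eef_rot: [-1.57, 0.001, 1.552]
force: [-0.6, -0.1, -1.6]
grip_width: 0.0395
```

Call:
send_rows --series "0 0 0 0 2 0 -0.5;0 0 0 0 4 0 -0.5;0 0 0 0 6.5 0 -0.5;0 0 0 0 9 0 -0.5;0 0 0 0 11.5 0 -0.5;0 0 0 0 13.5 0 -0.5;0 0 0 0 15.5 0 -0.5;0 0 0 0 17 0 -0.5;0 0 0 0 17 0 -0.5;0 0 0 0 17 0 -0.5"

```text
time_s: 11.58
ee_pos: [0.4335, 0.3647, 0.05]
eef_rot: [-1.57, 0.001, 1.549]
force: [1.4, 0.6, -0.9]
grip_width: 0.0396
```

```bash
python3 - <<'E'
from h import *
o=get_obs();s=camera("side")[:,:,::-1];w=camera("wrist")[:,:,::-1]
print(o["grip_width"],o["force"],o["ee_pos"])
cv2.imwrite("pics/c5.png",np.hstack([cv2.resize(s[120:220,130:270],(390,280)),cv2.resize(w[150:400,120:520],(400,280))]))
E
```

```text
0.039612566830542886 [ 1.4143757   0.62408836 -0.92757716] [0.43354495 0.3647047  0.05000406]
```

View pics/c5.png

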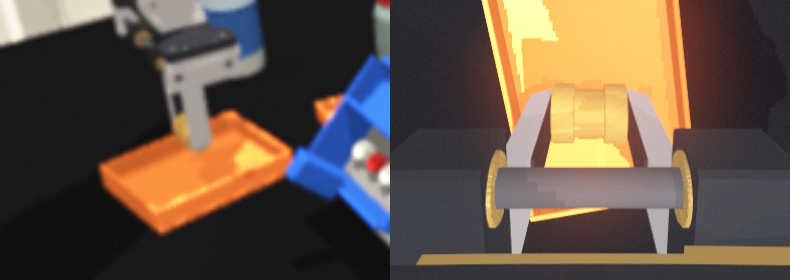

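The spool is held between the fingers, centred over the tray. I lower it slowly to the floor.

Call:
send_rows --series "0 0 0 0 1 0 -0.5;0 0 0 0 2 0 -0.5;0 0 0 0 2.6 0 -0.5;0 0 0 0 3 0 -0.5;0 0 0 0 3.3 0 -0.5;0 0 0 0 3.5 0 -0.5;0 0 0 0 3.6 0 -0.5;0 0 0 0 3.6 0 -0.5;0 0 0 0 3.6 0 -0.5;0 0 0 0 3.6 0 -0.5"

```text
time_s: 12.52
ee_pos: [0.4332, 0.3658, 0.0145]
eef_rot: [-1.571, -0.0, 1.551]
force: [0.3, -0.5, -0.5]
grip_width: 0.0398
```

Call:
send_rows --series "0 0 0 0 0.1 0 -0.5;0 0 0 0 0.2 0 -0.5;0 0 0 0 0.3 0 -0.5;0 0 0 0 0.4 0 -0.5;0 0 0 0 0.5 0 -0.5;0 0 0 0 0.5 0 -0.5;0 0 0 0 0.5 0 -0.5;0 0 0 0 0.5 0 -0.5;0 0 0 0 0.5 0 -0.5;0 0 0 0 0.5 0 -0.5"

```text
time_s: 13.35
ee_pos: [0.4336, 0.3658, 0.0113]
eef_rot: [-1.572, -0.0, 1.551]
force: [-7.1, -7.6, 24.6]
grip_width: 0.04
```

Contact with the floor at TCP z≈0.011. I ease off 2 mm, open, wait, then rise.

Call:
send_rows --series "0 0 0 0 -0.1 0 -0.5;0 0 0 0 -0.2 0 -0.5;0 0 0 0 -0.2 0 -0.5;0 0 0 0 -0.2 0 0.2;0 0 0 0 -0.2 0 0.2;0 0 0 0 -0.2 0 0.2;0 0 0 0 -0.2 0 0.2;0 0 0 0 -0.2 0 0.2;0 0 0 0 -0.2 0 0.2;0 0 0 0 -0.2 0 0.2"

```text
time_s: 14.18
ee_pos: [0.4331, 0.3657, 0.0112]
eef_rot: [-1.571, 0.0, 1.551]
force: [0.1, 0.8, 0.9]
grip_width: 0.0564
```

Call:
send_rows --series "0 0 0 0 -1 0 0.2;0 0 0 0 -3 0 0.2;0 0 0 0 -6 0 0.2;0 0 0 0 -10 0 0.2;0 0 0 0 -14 0 0.2;0 0 0 0 -18 0 0.2;0 0 0 0 -20 3 0.2;0 0 0 0 -20 6 0.2;0 0 0 0 -20 6 0.2;0 0 0 0 -20 6 0.2"

```text
time_s: 15.02
ee_pos: [0.3724, 0.3671, 0.2125]
eef_rot: [-1.572, -0.001, 1.552]
force: [-0.4, 0.3, 0.8]
grip_width: 0.0562
```

```bash
python3 - <<'E'
from h import *
camera("side");camera("side");camera("side");o=get_obs();s=camera("side")[:,:,::-1];w=camera("wrist")[:,:,::-1]
print(o["grip_width"],o["force"],o["ee_pos"])
cv2.imwrite("pics/c6.png",np.hstack([cv2.resize(s[120:220,130:270],(390,280)),cv2.resize(w[150:400,120:520],(400,280))]))
E
```

```text
0.056560990151186125 [-0.24140812  0.49616528 -0.15973878] [0.37369594 0.36680799 0.21118425]
```

View pics/c6.png

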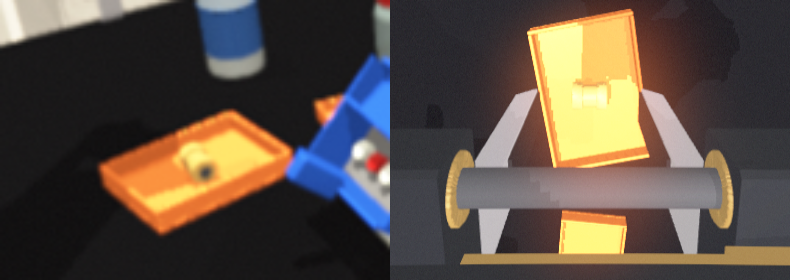

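The spool lies in the middle of the larger orange tray: (197,162) in the side crop, (590,94) in the wrist crop. The gripper is clear, the bin is still tipped, so I hand in.

```bash
python3 -c "
from station import *
print(hand_in())"
```

```text
the job is handed in; nothing more can be done
None
```

I tipped the blue bin forward to about its stop by its fin, then took the brass coupling from the trough by its flat ends. I lowered it onto the larger orange tray's floor while it was still held, released it, moved clear and handed in at about 15 s.

**Last checks:** the side and wrist pictures show the coupling lying near the middle of the tray, with the gripper away from everything and about 0 N on the tool. I took only one pair of pictures after release, so I did not measure that it stayed at rest.

**What went less smoothly:**
- **First lowering:** it stopped about 3 mm short of the floor. The second pressed to about 25 N, so I commanded a 2 mm rise before opening.
- **Extra wrist view:** I moved the camera the wrong way and the coupling was hidden. Its position came from the side and top views, which agreed within 0.5 mm and matched the earlier wrist picture.
- **Bin width:** the top edge of the bin's front measured about 136 mm, against the stated 150 mm. I did not resolve this, and it did not affect the work.

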